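# Present a notched filter plate to the code reader

## Robot

A 6-joint arm with a two-finger parallel gripper is mounted at the origin on a cart in front of the work surface, level with it; the furniture and walls round the work are solid. World frame = base frame: x ahead of the robot, y to its left, z up, the work surface at z = 0. Lengths are in m, angles in rad, forces in N, time in s.
With the tool pointing down it reaches from about 0.2 to 0.875 m from the base axis. Payload 3.4 kg.
Tool frame: the origin (TCP) lies on the centre line of the jaws, within the pads' length; the fingertips stand 19 mm ahead of it and the grasp point (between the pads) is the TCP; z points along the fingers, y is the line along which they close (so a half turn about z gives the same grasp; the last joint's range is limited). The gripper opens to 94 mm and grips with 3 to 60 N. Pads are 16 mm wide; open, the fingers measure 119 mm over their backs; the gripper's body (75 mm by 177 mm) begins 78 mm behind the grasp point.
Start: joints at [-1.331, 0.276, 1.505, -0, 1.361, -0.121], TCP at [0.203, -0.538, 0.224] pointing down, gripper open.
Joint ranges: [-2.89, 2.89], [-0.75, 2.08], [0.22, 2.7], [-1.18, 4.32], [0.11, 2.71], [-2.7, 2.7]. Speed limits (rad/s): [2.57, 2.57, 3.14, 3.14, 3.14, 3.14].

## Interface

Orientations are given as a unit quaternion [w, x, y, z].
In Python, from bench import r gives the robot as it stands.
- The arm moves only by the shell command python3 -m inch 'ROWS'. ROWS is JSON, a list of rows, each an object of numbers: "rx", "ry", "rz": the turn, a rotation vector about the tool's x, y, z in degrees; "x", "y", "z": the shift along the tool's x, y, z in m; "hand": the finger opening in m, from 0 to 0.094. A call has 1 to 12 rows; each row is the pose to reach, as a shift and turn from the pose commanded when the call began, along the tool's axes at that moment; what a row does not reach only later rows make up. A row lasts 1/12 s, in which the tool goes at most 41.7 mm and 7.16 degrees, less where a joint would pass 70% of its speed; a pose out of reach is approached as far as the arm can. A call with a gripper value outside its range is refused whole. The fingers move at their own pace and stop on an object; the grip force is fixed at half the most. Time passes only in rows, so rows that repeat a pose let the fingers close. It gives the time, the measured TCP pose, the force, the opening and the grip force at its end, in the units of the state.
- r.get_state(): the state, without advancing time (a new reading comes with each control period).
- r.capture(name): name is "scene" or "side" or "wrist"; returns (picture, depth): 400x640x3 uint8, red, green, blue; 400x640 float32, m along the optical axis (not along the pixel's ray), 0 where there is no reading.
- r.camera_params(name): a dict with "fovy" (degrees; the focal length in pixels is half the picture's height over the tangent of half this angle, whatever the lens; pixels are square), "cx", "cy" (the principal point, pixels), "camera_from_world" (4x4, takes a point from world to camera coordinates). Camera axes: x right, y down, z forward; pixel columns grow to the right and rows downward; lengths in m; the calibration is good to about 2 mm. A picture is of the moment at which its call begins: read the wrist's pose just before it. camera_params takes no time and is no camera call; for the wrist camera it gives the pose at the moment of the call.
- r.sign_off(): hands the job in; it is judged then, once.
The state is a dict: "time": time; "joint_positions": joint angles; "joint_vel": joint speeds; "joint_efforts": joint torques, N m; "tcp_pos": TCP position; "orientation": TCP orientation; "wrist_force": force on the tool from outside, world axes, zero at the start; "moment": the same for the moment, N m; "width": finger opening in m; "grip_force": force on a finger pad.
Only numpy, scipy, OpenCV 4.12 (cv2) and the standard library are available. Lean on these libraries where they do the work, as an engineer would, in place of code of your own. Each camera call takes 0.05 s, during which the arm holds its last target. There are 200 camera calls.

## Task

Two metal-framed filter plates stand in the rack under a turn-latch: turn the latch a quarter turn clockwise until it clicks past its detent and stays open, then take out the plate with the notched corner and leave the plain one standing in its bay. The notch marks the frosted end, which carries the label on one face: hold the plate in the gripper with its long edges level and the label face up, tilted squarely toward the reader's window, the label itself about 11 cm straight in front of the middle of the window. Finish still holding it there steadily, touching nothing with the plate; do not put it down.

Things in the scene. Friction and masses are not known exactly. Their poses are not given: they have to be found in the camera images.
- rack_center (a point): Dark steel rack fixed to the worktop, 232 x 70 mm base 7 mm high; point: middle of its underside. x runs along both bays (both ends look alike), z up. Bays centred 70 mm either side along x; in each a plate stands on its long edge, lower edge 22 mm above the worktop, ends held in slotted combs 26 mm wide, 38 mm high; the middle 54 mm of the plate stands free of the combs.
- latch (a joint): Turn-latch in the middle of the rack: 0 closed (bar along the bays, 3 mm over both plates' inner ends, so they cannot be lifted), 1.571 open (bar across the rack, at its end stop). Turns clockwise seen from above. A sprung detent resists with about 0.1 N m up to half-way (0.785), then pulls it on to the stop.
- latch_grip (a point): Middle of the latch's black upright wing, on the turning axis, 75 mm above the worktop. Wing 40 mm long, 10 mm thick, from 62 to 88 mm above the worktop; x along the wing, z up, turning with the latch. Under it, in line, a flat steel bar 104 x 10 x 5 mm on a post 13 mm across over a box 50 x 68 mm, 30 mm high.
- plate_center (a point): Centre of the notched filter plate (loose, 76 mm long, 5 thick, 32 high as it stands, 40 g; aluminium frame, clear pane, solid frosted end), in either bay. x toward the frosted end, z toward the notched long edge (up in the rack), y out of the label face. Notch: 12 x 12 mm step at the upper corner of the frosted end; with the label facing you and that edge up, it is at the upper left.
- plate_label (a point): Middle of the 16 x 16 mm white label on the frosted end's surface; axes as plate_center, y out of the label. It lies 26 mm from the plate's centre toward the frosted end, 5.5 mm toward the plain edge and 2.5 mm out on the label face.
- blank_center (a point): Centre of the plain filter plate, same size and frame but with four whole corners and no label; it stands in the other bay and stays there.
- window (a point): Centre of the dark window of the grey box-shaped code reader (head 60 mm wide, 50 high, 85 deep) on an upright rod with a grey foot, fixed to the worktop to the right of the rack. The window looks toward the robot and down at 45 degrees; z points into the window (up and away from the robot), y level.
- read_point (a point): Point in empty air 110 mm straight in front of the window, 160 mm above the worktop, where the middle of the label has to be; axes as window. When the label is presented, the plate's y axis points along this z axis.

How it is judged:
By the outcome, as a careful person would: the job done as asked, in the order asked, and still so for the second after the job is handed in, while the arm keeps its last pose, push and grip.
It also fails if it takes over 48 s, if anything falls off the work surface, if the arm or the gripper's body presses on something with over 40 N, if the wrist force passes 120 N, or if a joint passes its speed limit or range.

## Working session

There is one attempt and no reset: what is moved stays moved. The work goes in short steps, Python scripts to look and compute and a shell command to move; the robot and the scene stay as the last step left them, time stands still between calls to the robot, and variables do not carry over. Pictures are saved under pics/ and viewed, at most 10 in all, crops included, and the job is handed in when it is done.

```bash
ls; mkdir -p pics
python3 - <<'E'
from bench import r
import cv2,numpy as np
for n in("scene","side"):
    p,d=r.capture(n); cv2.imwrite(f"pics/{n}0.png",p[:,:,::-1]); np.savez(f"pics/{n}0.npz",p=p,d=d)
    c=r.camera_params(n); print(n,c["fovy"],c["cx"],c["cy"],np.round(c["camera_from_world"],3).tolist())
s=r.get_state(); print(s["time"],s["tcp_pos"],s["orientation"],s["wrist_force"],s["width"])
E
```

```text
pics
scene 48.44307570762135 313.8941119381404 195.7263042205751 [[0.855, -0.518, 0.012, -0.435], [-0.246, -0.426, -0.871, 0.288], [0.456, 0.742, -0.492, 0.952], [0.0, 0.0, 0.0, 1.0]]
side 46.53602442048564 319.5686085887591 199.08350690887227 [[-0.93, -0.366, 0.021, 0.542], [-0.174, 0.389, -0.904, 0.226], [0.323, -0.845, -0.426, 1.071], [0.0, 0.0, 0.0, 1.0]]
0.1 [ 0.20285428 -0.53752182  0.22370201] [-8.17752303e-04  9.83772248e-01  1.79419880e-01 -5.39733866e-05] [1.08709853 1.4997515  1.349887  ] 0.09413413190826257
```

View pics/scene0.png

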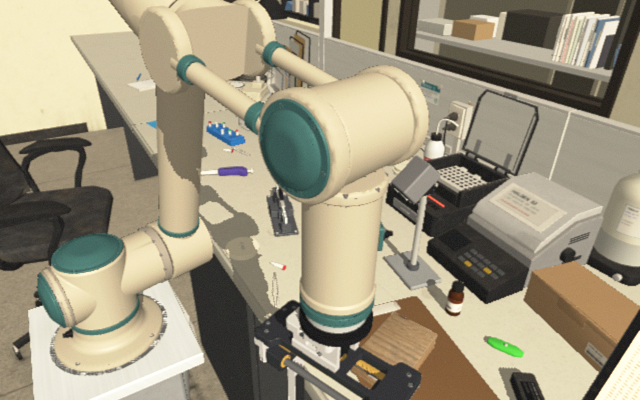

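View pics/side0.png

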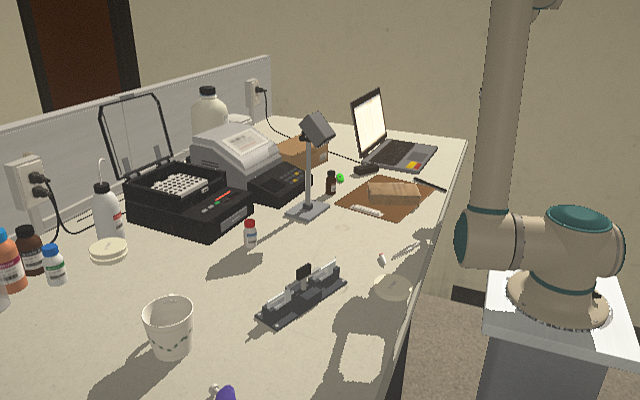

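The side view shows the rack around (302,293), the black wing at (303,271), and the reader head at (319,128) with its foot at (307,211). The scene view has the rack at (283,210), partly hidden, and the reader head at (413,177).

```bash
cat > h.py <<'E'
import numpy as np,cv2
from scipy.spatial.transform import Rotation as R
def cloud(c,d):
    f=d.shape[0]/2/np.tan(np.radians(c["fovy"])/2)
    v,u=np.indices(d.shape); P=np.stack([(u-c["cx"])/f*d,(v-c["cy"])/f*d,d],-1)
    T=np.array(c["camera_from_world"]); return (P-T[:3,3])@T[:3,:3]
def onplane(c,uv,z):
    f=200/np.tan(np.radians(c["fovy"])/2); T=np.array(c["camera_from_world"])
    uv=np.atleast_2d(uv).astype(float)
    D=np.c_[(uv[:,0]-c["cx"])/f,(uv[:,1]-c["cy"])/f,np.ones(len(uv))]@T[:3,:3]; o=-T[:3,:3].T@T[:3,3]
    return o+D*((z-o[2])/D[:,2])[:,None]
def proj(c,P):
    f=200/np.tan(np.radians(c["fovy"])/2); T=np.array(c["camera_from_world"])
    q=np.atleast_2d(P)@T[:3,:3].T+T[:3,3]; return np.c_[q[:,0]/q[:,2]*f+c["cx"],q[:,1]/q[:,2]*f+c["cy"]]
E
python3 - <<'E'
from bench import r
from h import *
c=r.camera_params("side"); z=np.load("pics/side0.npz"); p,d=z["p"],z["d"]; W=cloud(c,d)
a=cv2.resize(p[250:335,245:360,::-1],None,fx=6,fy=6,interpolation=cv2.INTER_NEAREST); cv2.imwrite("pics/crop1.png",a)
# rack: dark pixels, low
m=(p.max(2)<110)&(d>0)&(W[...,2]<.012)&(W[...,2]>.003); m[:250]=0;m[335:]=0;m[:,:245]=0;m[:,355:]=0
q=W[m][:,:2].astype(np.float32); print(len(q),cv2.minAreaRect(q))
m=(W[...,2]>.066)&(W[...,2]<.095)&(d>0); m[:255]=0;m[300:]=0;m[:,:285]=0;m[:,325:]=0
print("wing",m.sum(),W[m].mean(0),cv2.minAreaRect(W[m][:,:2].astype(np.float32)),W[m].min(0),W[m].max(0))
# window: reader head faces
s=W[105:150,298:340]; v=s[...,2]>.15; print("head",s[v].min(0),s[v].max(0))
m=(W[...,2]<.02)&(W[...,2]>.004)&(d>0); m[:198]=0;m[225:]=0;m[:,:280]=0;m[:,335:]=0
print("foot",m.sum(),cv2.minAreaRect(W[m][:,:2].astype(np.float32)),np.median(W[m],0))
E
```

```text
972 ((0.5282365083694458, 0.23489060997962952), (0.23145946860313416, 0.07058119773864746), 69.25296020507812)
wing 148 [0.5291927  0.23659314 0.0781146 ] ((0.5303757190704346, 0.2345004826784134), (0.042004529386758804, 0.011660135351121426), 68.85902404785156) [0.5198704  0.21389554 0.06601243] [0.54139385 0.25616455 0.08712438]
head [ 0.19770535 -0.20069917  0.20290355] [0.71409896 1.01515563 0.64875201]
foot 581 ((0.7090489268302917, -0.17917725443840027), (0.136761873960495, 0.12812554836273193), 78.4781265258789) [ 0.68812106 -0.16176656  0.00947932]
```

View pics/crop1.png

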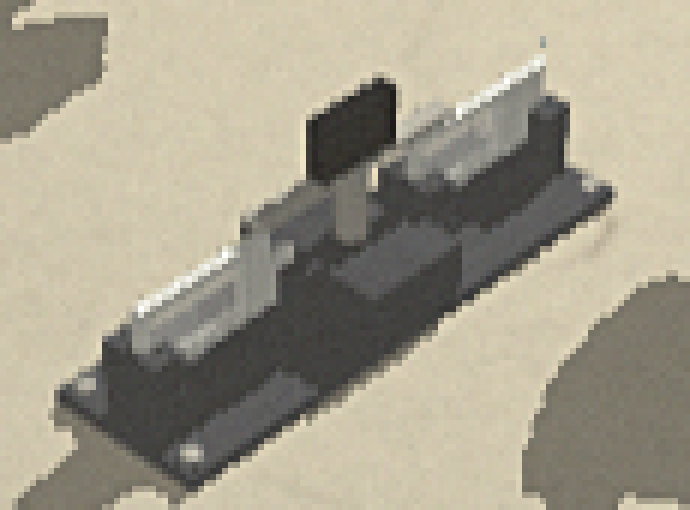

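Run:
```python
from bench import r
from h import *
s=r.get_state(); w,x,y,z=s["orientation"]; Rt=R.from_quat([x,y,z,w]).as_matrix()
c=r.camera_params("wrist"); T=np.array(c["camera_from_world"]); o=-T[:3,:3].T@T[:3,3]
print("tool axes",np.round(Rt,3).tolist()); print("cam in tool",Rt.T@(o-s["tcp_pos"]),"cam axes in tool\n",np.round(Rt.T@T[:3,:3].T,3),c["fovy"])
for n,(v0,v1,u0,u1) in dict(side=(105,152,296,342),scene=(150,205,385,445)).items():
    c=r.camera_params(n); zz=np.load(f"pics/{n}0.npz"); p,d=zz["p"],zz["d"]; W=cloud(c,d)
    dd=np.zeros(d.shape,bool); dd[v0:v1,u0:u1]=1
    m=dd&(d>0)&(W[...,2]>.14)&(W[...,2]<.32)&(np.hypot(W[...,0]-.69,W[...,1]+.16)<.15)
    print(n,m.sum(),W[m].min(0),W[m].max(0),np.median(W[m],0))
    # normals per pixel via cross-product of gradient, cluster
    N=np.cross(W[1:-1,2:]-W[1:-1,:-2],W[2:,1:-1]-W[:-2,1:-1]); N/=np.linalg.norm(N,axis=2,keepdims=True)+1e-12
    me=cv2.erode(m.astype(np.uint8),np.ones((3,3)))[1:-1,1:-1]>0
    n_=N[me].astype(np.float32)
    _,l,k=cv2.kmeans(n_,3,None,(3,50,1e-4),5,cv2.KMEANS_PP_CENTERS)
    Q=W[1:-1,1:-1][me]; C=p[1:-1,1:-1][me]
    uv=np.argwhere(me)[:,::-1]+1
    for i in range(3):
        g=l[:,0]==i; print(i,g.sum(),np.round(np.median(n_[g],0),3),"col",np.median(C[g],0),"mean",Q[g].mean(0).round(4),"uv",uv[g].mean(0))
```

```text
tool axes [[0.936, 0.353, -0.0], [0.353, -0.936, 0.002], [0.0, -0.002, -1.0]]
cam in tool [ 7.90218398e-02  6.48341776e-06 -1.59432530e-01] cam axes in tool
 [[-0.    -0.962 -0.272]
 [ 1.    -0.    -0.   ]
 [ 0.    -0.272  0.962]] 70.50136485937065
side 935 [ 0.61504533 -0.20069917  0.19673828] [ 0.71409896 -0.13034394  0.31351861] [ 0.66192898 -0.14724092  0.26772078]
0 267 [-0.353 -0.847 -0.122] col [88. 85. 80.] mean [ 0.6699 -0.1443  0.2627] uv [311.23970037 132.89138577]
1 304 [ 0.671 -0.141 -0.697] col [130. 126. 119.] mean [ 0.6519 -0.1604  0.2784] uv [319.46052632 126.76315789]
2 178 [ 0.276 -0.805  0.377] col [88. 85. 80.] mean [ 0.6612 -0.1455  0.259 ] uv [314.2752809  134.44382022]
scene 1463 [ 0.61440519 -0.20832665  0.1983883 ] [ 0.70442133 -0.13461152  0.31719755] [ 0.654034   -0.19203155  0.27610441]
0 239 [0.583 0.739 0.178] col [157. 150. 139.] mean [ 0.6553 -0.1951  0.2681] uv [418.79916318 184.76569038]
1 413 [-0.008  0.95  -0.065] col [158. 151. 139.] mean [ 0.6624 -0.1985  0.268 ] uv [422.26634383 184.67070218]
2 571 [ 0.674 -0.107 -0.689] col [122. 117. 109.] mean [ 0.647  -0.1729  0.2855] uv [410.04028021 174.63747811]
```

```bash
python3 -m inch '[{"x":0.36,"y":-0.33,"z":-0.03},{"x":0.36,"y":-0.33,"z":-0.03},{"x":0.36,"y":-0.33,"z":-0.03},{"x":0.36,"y":-0.33,"z":-0.03},{"x":0.36,"y":-0.33,"z":-0.03},{"x":0.36,"y":-0.33,"z":-0.03},{"x":0.36,"y":-0.33,"z":-0.03},{"x":0.36,"y":-0.33,"z":-0.03},{"x":0.36,"y":-0.33,"z":-0.03},{"x":0.36,"y":-0.33,"z":-0.03},{"x":0.36,"y":-0.33,"z":-0.03},{"x":0.36,"y":-0.33,"z":-0.03}]'
python3 -m inch '[{"x":0.263,"y":-0.237,"z":0.014},{"x":0.263,"y":-0.237,"z":0.014},{"x":0.263,"y":-0.237,"z":0.014},{"x":0.263,"y":-0.237,"z":0.014},{"x":0.263,"y":-0.237,"z":0.014},{"x":0.263,"y":-0.237,"z":0.014},{"x":0.263,"y":-0.237,"z":0.014},{"x":0.263,"y":-0.237,"z":0.014},{"x":0.263,"y":-0.237,"z":0.014},{"x":0.263,"y":-0.237,"z":0.014},{"x":0.263,"y":-0.237,"z":0.014}]'
python3 - <<'E'
from bench import r
from h import *
import pickle
c=r.camera_params("wrist"); p,d=r.capture("wrist"); pickle.dump((c,p,d),open("pics/w1.pkl","wb"))
cv2.imwrite("pics/w1.png",p[:,:,::-1])
print(r.get_state()["joint_positions"],proj(c,[[.529,.2345,.075],[.529+.07*.354,.2345+.07*.935,.05],[.529-.07*.354,.2345-.07*.935,.05]]))
# reader top face from both fixed cams
A=[]
for n,(v0,v1,u0,u1) in dict(side=(105,152,296,342),scene=(150,205,385,445)).items():
    cc=r.camera_params(n); z=np.load(f"pics/{n}0.npz"); dd=z["d"]; W=cloud(cc,dd)
    s=W[v0:v1,u0:u1].reshape(-1,3); s=s[(s[:,2]>.14)&(s[:,2]<.33)&(np.hypot(s[:,0]-.69,s[:,1]+.16)<.15)]
    nn=np.array([-.673,.12,.69]); nn/=np.linalg.norm(nn)
    for it in range(6):
        h=s@nn; top=np.quantile(h,.97) if it==0 else t0
        q=s[abs(h-top)<.006]; t0=np.median(q@nn)
        u,sv,vt=np.linalg.svd(q-q.mean(0)); nn=vt[2]*np.sign(vt[2][2]); t0=q.mean(0)@nn
    yv=np.cross([0,0,1],nn); yv/=np.linalg.norm(yv); ax=np.cross(yv,nn) 
    ax*=np.sign(ax[2]); a=q@ax; b=q@yv
    g=np.quantile(a,[.01,.99]); bb=np.quantile(b,[.01,.99])
    print(n,len(q),"n",nn.round(3),"ax",ax.round(3),"depth",np.ptp(g),"width",np.ptp(bb))
    wn=ax*g[0]+yv*bb.mean()+nn*(t0-.025); print(" rect",cv2.minAreaRect(np.c_[a,b].astype(np.float32)),"window",wn.round(4),"read",(wn-.11*ax).round(4))
E
```

```text
[-1.33100374e+00  2.76431019e-01  1.50579313e+00 -1.20401624e-05
  1.36068234e+00 -1.20968222e-01] [[-739.98316578 -786.66897595]
 [-754.83708462 -804.75753685]
 [-470.28160543 -551.84085645]]
side 414 n [-0.695  0.158  0.702] ax [ 0.684 -0.155  0.713] depth 0.0864411056392238 width 0.06095806282847541
 rect ((0.6700981855392456, 0.01940200850367546), (0.06493665277957916, 0.08803384751081467), 87.96971893310547) window [ 0.6348 -0.1626  0.234 ] read [ 0.5595 -0.1455  0.1557]
scene 806 n [-0.708  0.089  0.701] ax [ 0.695 -0.088  0.713] depth 0.08545282159426915 width 0.05934170301943375
 rect ((0.6686645746231079, 0.08647307008504868), (0.08781539648771286, 0.06320109963417053), 1.837687611579895) window [ 0.6343 -0.1688  0.2382] read [ 0.5579 -0.1592  0.1597]validation failed for argument at $[0]...
validation failed for argument at $[0]...
```

View pics/w1.png

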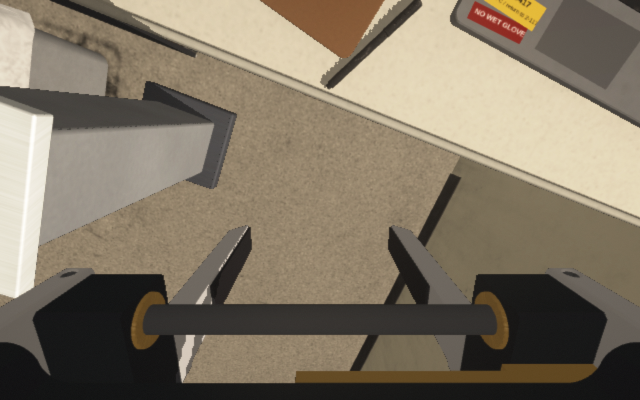

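The moves were refused, likely because every row needs all fields. The wrist picture shows only floor and the bench edge, with the fingers at about (210,300) and (430,300), because the arm is still at the start.

```bash
python3 -m inch '[{"rx":0,"ry":0,"rz":0,"x":0.36,"y":-0.33,"z":-0.03,"hand":0.094},{"rx":0,"ry":0,"rz":0,"x":0.36,"y":-0.33,"z":-0.03,"hand":0.094},{"rx":0,"ry":0,"rz":0,"x":0.36,"y":-0.33,"z":-0.03,"hand":0.094},{"rx":0,"ry":0,"rz":0,"x":0.36,"y":-0.33,"z":-0.03,"hand":0.094},{"rx":0,"ry":0,"rz":0,"x":0.36,"y":-0.33,"z":-0.03,"hand":0.094},{"rx":0,"ry":0,"rz":0,"x":0.36,"y":-0.33,"z":-0.03,"hand":0.094},{"rx":0,"ry":0,"rz":0,"x":0.36,"y":-0.33,"z":-0.03,"hand":0.094},{"rx":0,"ry":0,"rz":0,"x":0.36,"y":-0.33,"z":-0.03,"hand":0.094},{"rx":0,"ry":0,"rz":0,"x":0.36,"y":-0.33,"z":-0.03,"hand":0.094},{"rx":0,"ry":0,"rz":0,"x":0.36,"y":-0.33,"z":-0.03,"hand":0.094},{"rx":0,"ry":0,"rz":0,"x":0.36,"y":-0.33,"z":-0.03,"hand":0.094},{"rx":0,"ry":0,"rz":0,"x":0.36,"y":-0.33,"z":-0.03,"hand":0.094}]'
```

```text
time: 1.15
tcp_pos: [0.4239, -0.0992, 0.2547]
orientation: [-0.0, 0.984, 0.18, 0.0]
wrist_force: [0.9, 0.0, 0.9]
width: 0.094
grip_force: 0.0
```

```bash
python3 -m inch '[{"rx":0,"ry":0,"rz":0,"x":0.262,"y":-0.235,"z":0.015,"hand":0.094},{"rx":0,"ry":0,"rz":0,"x":0.262,"y":-0.235,"z":0.015,"hand":0.094},{"rx":0,"ry":0,"rz":0,"x":0.262,"y":-0.235,"z":0.015,"hand":0.094},{"rx":0,"ry":0,"rz":0,"x":0.262,"y":-0.235,"z":0.015,"hand":0.094},{"rx":0,"ry":0,"rz":0,"x":0.262,"y":-0.235,"z":0.015,"hand":0.094},{"rx":0,"ry":0,"rz":0,"x":0.262,"y":-0.235,"z":0.015,"hand":0.094},{"rx":0,"ry":0,"rz":0,"x":0.262,"y":-0.235,"z":0.015,"hand":0.094},{"rx":0,"ry":0,"rz":0,"x":0.262,"y":-0.235,"z":0.015,"hand":0.094},{"rx":0,"ry":0,"rz":0,"x":0.262,"y":-0.235,"z":0.015,"hand":0.094},{"rx":0,"ry":0,"rz":0,"x":0.262,"y":-0.235,"z":0.015,"hand":0.094}]'
cat > cap.py <<'E'
from bench import r
from h import *
import pickle,sys
n=sys.argv[1]; c=r.camera_params("wrist"); p,d=r.capture("wrist"); pickle.dump((c,p,d),open(f"pics/{n}.pkl","wb")); cv2.imwrite(f"pics/{n}.png",p[:,:,::-1])
print(proj(c,[[.529,.2345,.075],[.529+.07*.354,.2345+.07*.935,.05],[.529-.07*.354,.2345-.07*.935,.05]]).round(),r.get_state()["joint_positions"].round(3))
W=cloud(c,d)
def rect(m,t):
    m=m&(d>0)&(np.hypot(W[...,0]-.529,W[...,1]-.2345)<.15); k,l,st,ce=cv2.connectedComponentsWithStats(m.astype(np.uint8))
    for i in range(1,k):
        if st[i,4]>60: q=W[l==i]; print(t,st[i,4],[np.round(v,4) for v in cv2.minAreaRect(q[:,:2].astype(np.float32))],q[:,2].mean().round(4))
rect((W[...,2]>.07)&(W[...,2]<.095)&(p.max(2)<110),"wing")
rect((W[...,2]>.049)&(W[...,2]<.06),"plate tops/bar")
rect((W[...,2]>.004)&(W[...,2]<.05)&(p.max(2)<130),"rack")
E
python3 cap.py w2
```

```text
time: 1.98
tcp_pos: [0.5868, 0.2143, 0.2378]
orientation: [-0.001, 0.983, 0.181, -0.0]
wrist_force: [0.6, -0.1, 0.5]
width: 0.0938
grip_force: 0.0
[[287. 225.]
 [247. 183.]
 [329. 251.]] [ 0.236  0.343  1.373 -0.     1.428  1.443]
wing 398 [array([0.5322, 0.2325]), array([0.0394, 0.0105]), np.float64(69.1272)] 0.0829
plate tops/bar 231 [array([0.5573, 0.3021]), array([0.0673, 0.0076]), np.float64(72.6067)] 0.0529
plate tops/bar 187 [array([0.5089, 0.1682]), array([0.0784, 0.0075]), np.float64(67.3104)] 0.0533
rack 5741 [array([0.5318, 0.2327]), array([0.231 , 0.0703]), np.float64(69.9398)] 0.017
rack 391 [array([0.485 , 0.1683]), array([0.076 , 0.0268]), np.float64(71.1927)] 0.009
```

View pics/w2.png

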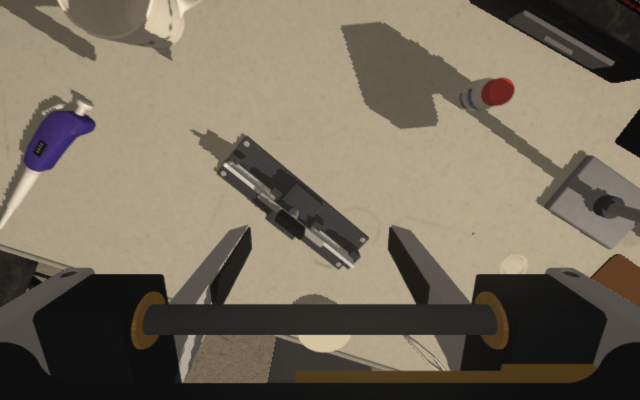

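The wrist view shows the rack from (240,140) to (350,265), with the wing at (289,222) and plate edges near (250,180) and (330,247). I'll zoom in on the plates.

Run:
```python
import cv2
a=cv2.imread("pics/w2.png")[128:278,208:378]; cv2.imwrite("pics/crop2.png",cv2.resize(a,None,fx=4,fy=4,interpolation=cv2.INTER_CUBIC))
```

```text
(no output)
```

View pics/crop2.png

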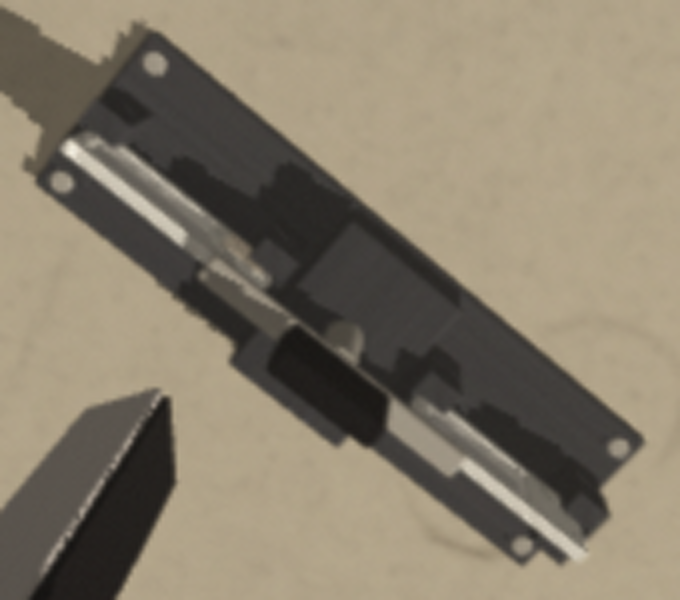

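Run:
```python
from h import *
import pickle
c,p,d=pickle.load(open("pics/w2.pkl","rb")); W=cloud(c,d)
a=np.radians(69.4); e=np.array([np.cos(a),np.sin(a)]); n=np.array([-e[1],e[0]])
v=W[...,:2]-[.5318,.2327]; s=v@e; t=v@n; z=W[...,2]
for k in range(-112,113,4):
    m=(abs(s*1e3-k)<2)&(abs(t)<.012)&(d>0)
    h=m&(z>.045)
    print(k,m.sum(),"zmax",(z[m].max()*1e3).round(1) if m.any() else '', "t@z>45", (t[h].mean()*1e3).round(1) if h.any() else '',"n",h.sum())
```

```text
-112 17 zmax 37.8 t@z>45  n 0
-108 37 zmax 53.7 t@z>45 -1.6 n 7
-104 41 zmax 54.6 t@z>45 -1.9 n 13
-100 49 zmax 54.4 t@z>45 -1.8 n 14
-96 105 zmax 53.9 t@z>45 -1.8 n 15
-92 50 zmax 54.1 t@z>45 -1.8 n 15
-88 52 zmax 54.5 t@z>45 -1.8 n 15
-84 51 zmax 54.6 t@z>45 -1.9 n 15
-80 52 zmax 53.7 t@z>45 -1.2 n 13
-76 49 zmax 54.0 t@z>45 -1.4 n 12
-72 51 zmax 54.1 t@z>45 -1.4 n 15
-68 56 zmax 54.5 t@z>45 -1.4 n 13
-64 51 zmax 53.8 t@z>45 -1.3 n 13
-60 52 zmax 53.7 t@z>45 -1.0 n 12
-56 53 zmax 53.6 t@z>45 -1.2 n 15
-52 46 zmax 61.5 t@z>45 -1.1 n 11
-48 52 zmax 62.6 t@z>45 -1.3 n 24
-44 39 zmax 62.6 t@z>45 -1.1 n 25
-40 48 zmax 62.1 t@z>45 -1.5 n 24
-36 52 zmax 62.2 t@z>45 -1.0 n 26
-32 54 zmax 62.2 t@z>45 -1.1 n 27
-28 83 zmax 62.1 t@z>45 -0.8 n 23
-24 45 zmax 61.9 t@z>45 -2.1 n 21
-20 56 zmax 87.1 t@z>45 -2.7 n 23
-16 84 zmax 86.9 t@z>45 -2.6 n 51
-12 75 zmax 87.3 t@z>45 -2.7 n 44
-8 79 zmax 87.8 t@z>45 -2.6 n 53
-4 73 zmax 86.8 t@z>45 -2.8 n 54
0 89 zmax 87.9 t@z>45 -3.3 n 64
4 94 zmax 87.8 t@z>45 -2.7 n 60
8 83 zmax 87.1 t@z>45 -2.3 n 50
12 89 zmax 87.6 t@z>45 -2.3 n 53
16 85 zmax 86.9 t@z>45 -2.3 n 51
20 83 zmax 86.3 t@z>45 -1.1 n 47
24 83 zmax 62.2 t@z>45 -0.4 n 27
28 48 zmax 62.5 t@z>45 0.1 n 25
32 54 zmax 62.2 t@z>45 -0.5 n 27
36 59 zmax 62.6 t@z>45 0.0 n 24
40 60 zmax 62.3 t@z>45 -0.4 n 27
44 80 zmax 62.2 t@z>45 -0.3 n 30
48 77 zmax 62.7 t@z>45 -0.1 n 31
52 70 zmax 61.0 t@z>45 -0.4 n 23
56 64 zmax 54.7 t@z>45 -0.4 n 17
60 62 zmax 54.6 t@z>45 0.1 n 16
64 69 zmax 53.4 t@z>45 0.0 n 17
68 64 zmax 55.0 t@z>45 0.5 n 15
72 69 zmax 55.0 t@z>45 0.1 n 18
76 68 zmax 55.0 t@z>45 0.3 n 18
80 67 zmax 54.6 t@z>45 0.3 n 15
84 65 zmax 54.2 t@z>45 0.3 n 16
88 70 zmax 54.2 t@z>45 0.3 n 17
92 67 zmax 54.9 t@z>45 0.4 n 17
96 94 zmax 54.2 t@z>45 0.5 n 17
100 78 zmax 53.9 t@z>45 0.6 n 18
104 77 zmax 54.4 t@z>45 0.2 n 19
108 65 zmax 54.6 t@z>45 0.4 n 7
112 26 zmax 38.4 t@z>45  n 0
```

```bash
python3 -m inch '[{"rx":0,"ry":0,"rz":-49,"x":-0.045,"y":-0.037,"z":0.105,"hand":0.045},{"rx":0,"ry":0,"rz":-49,"x":-0.045,"y":-0.037,"z":0.105,"hand":0.045},{"rx":0,"ry":0,"rz":-49,"x":-0.045,"y":-0.037,"z":0.105,"hand":0.045},{"rx":0,"ry":0,"rz":-49,"x":-0.045,"y":-0.037,"z":0.105,"hand":0.045},{"rx":0,"ry":0,"rz":-49,"x":-0.045,"y":-0.037,"z":0.105,"hand":0.045},{"rx":0,"ry":0,"rz":-49,"x":-0.045,"y":-0.037,"z":0.105,"hand":0.045},{"rx":0,"ry":0,"rz":-49,"x":-0.045,"y":-0.037,"z":0.105,"hand":0.045},{"rx":0,"ry":0,"rz":-49,"x":-0.045,"y":-0.037,"z":0.105,"hand":0.045},{"rx":0,"ry":0,"rz":-49,"x":-0.045,"y":-0.037,"z":0.105,"hand":0.045}]'
python3 cap.py w3
```

```text
time: 2.78
tcp_pos: [0.5299, 0.2276, 0.1347]
orientation: [0.0, 0.822, 0.57, -0.0]
wrist_force: [0.2, -0.1, -0.7]
width: 0.0452
grip_force: 0.0
[[316. 211.]
 [316. 121.]
 [316. 271.]] [ 2.860e-01  3.420e-01  1.641e+00 -1.000e-03  1.159e+00  6.440e-01]
wing 645 [array([0.5314, 0.2323]), array([0.0407, 0.0097]), np.float64(70.7684)] 0.0852
plate tops/bar 442 [array([0.5598, 0.3071]), array([0.0564, 0.0066]), np.float64(69.5833)] 0.0532
plate tops/bar 223 [array([0.5052, 0.1596]), array([0.0513, 0.0049]), np.float64(69.5931)] 0.0531
rack 12604 [array([0.5317, 0.2328]), array([0.2307, 0.0699]), np.float64(69.9911)] 0.0148
```

```bash
python3 -m inch '[{"rx":0,"ry":0,"rz":0,"x":0,"y":0,"z":0.03,"hand":0.045},{"rx":0,"ry":0,"rz":0,"x":0,"y":0,"z":0.054,"hand":0.045},{"rx":0,"ry":0,"rz":0,"x":0,"y":0,"z":0.054,"hand":0.045}]'; python3 -c "
from bench import r
s=r.get_state();print(s['tcp_pos'],s['orientation'])"
```

```text
time: 3.08
tcp_pos: [0.5268, 0.2273, 0.0766]
orientation: [-0.001, 0.821, 0.57, -0.004]
wrist_force: [-1.3, 0.5, -0.4]
width: 0.0447
grip_force: 0.0
[0.5268328  0.22730754 0.07656737] [-0.00123091  0.82143702  0.57028206 -0.00425201]
```

```bash
python3 -m inch '[{"rx":0,"ry":0,"rz":0,"x":0.006,"y":0.0025,"z":-0.002,"hand":0.045},{"rx":0,"ry":0,"rz":0,"x":0.006,"y":0.0025,"z":-0.002,"hand":0.045}]'
```

```text
time: 3.25
tcp_pos: [0.5369, 0.2345, 0.0839]
orientation: [0.0, 0.821, 0.571, 0.002]
wrist_force: [1.1, -0.1, 1.3]
width: 0.0449
grip_force: 0.0
```

```bash
python3 -m inch '[{"rx":0,"ry":0,"rz":0,"x":0,"y":0,"z":0,"hand":0.045},{"rx":0,"ry":0,"rz":0,"x":0,"y":0,"z":0,"hand":0.045},{"rx":0,"ry":0,"rz":0,"x":0,"y":0,"z":0,"hand":0.045}]'
```

```text
time: 3.5
tcp_pos: [0.5354, 0.2339, 0.0836]
orientation: [0.0, 0.821, 0.571, 0.001]
wrist_force: [-0.5, -0.8, 0.3]
width: 0.045
grip_force: 0.0
```

```bash
python3 -m inch '[{"rx":0,"ry":0,"rz":0,"x":-0.0025,"y":-0.003,"z":0.003,"hand":0.045},{"rx":0,"ry":0,"rz":0,"x":-0.0025,"y":-0.003,"z":0.003,"hand":0.0},{"rx":0,"ry":0,"rz":0,"x":-0.0025,"y":-0.003,"z":0.003,"hand":0.0},{"rx":0,"ry":0,"rz":0,"x":-0.0025,"y":-0.003,"z":0.003,"hand":0.0},{"rx":0,"ry":0,"rz":0,"x":-0.0025,"y":-0.003,"z":0.003,"hand":0.0},{"rx":0,"ry":0,"rz":0,"x":-0.0025,"y":-0.003,"z":0.003,"hand":0.0}]'
```

```text
time: 4.0
tcp_pos: [0.5311, 0.2324, 0.0795]
orientation: [0.0, 0.821, 0.571, 0.0]
wrist_force: [0.5, 0.7, -0.8]
width: 0.0149
grip_force: 0.0
```

```bash
python3 -m inch '[{"rx":0,"ry":0,"rz":0,"x":0,"y":0,"z":0,"hand":0.0},{"rx":0,"ry":0,"rz":0,"x":0,"y":0,"z":0,"hand":0.0},{"rx":0,"ry":0,"rz":0,"x":0,"y":0,"z":0,"hand":0.0},{"rx":0,"ry":0,"rz":7,"x":0,"y":0,"z":0,"hand":0.0},{"rx":0,"ry":0,"rz":14,"x":0,"y":0,"z":0,"hand":0.0},{"rx":0,"ry":0,"rz":21,"x":0,"y":0,"z":0,"hand":0.0},{"rx":0,"ry":0,"rz":28,"x":0,"y":0,"z":0,"hand":0.0}]'
```

```text
time: 4.58
tcp_pos: [0.5315, 0.2322, 0.0794]
orientation: [0.0, 0.936, 0.353, 0.0]
wrist_force: [0.7, 0.3, -0.8]
width: 0.0099
grip_force: 30.0
```

```bash
python3 -m inch '[{"rx":0,"ry":0,"rz":7,"x":0,"y":0,"z":0,"hand":0.0},{"rx":0,"ry":0,"rz":14,"x":0,"y":0,"z":0,"hand":0.0},{"rx":0,"ry":0,"rz":21,"x":0,"y":0,"z":0,"hand":0.0},{"rx":0,"ry":0,"rz":28,"x":0,"y":0,"z":0,"hand":0.0},{"rx":0,"ry":0,"rz":35,"x":0,"y":0,"z":0,"hand":0.0},{"rx":0,"ry":0,"rz":42,"x":0,"y":0,"z":0,"hand":0.0},{"rx":0,"ry":0,"rz":49,"x":0,"y":0,"z":0,"hand":0.0},{"rx":0,"ry":0,"rz":56,"x":0,"y":0,"z":0,"hand":0.0},{"rx":0,"ry":0,"rz":61,"x":0,"y":0,"z":0,"hand":0.0},{"rx":0,"ry":0,"rz":61,"x":0,"y":0,"z":0,"hand":0.0}]'; python3 -c "
from bench import r
s=r.get_state();print(s['moment'],s['joint_positions'])"
```

```text
time: 5.42
tcp_pos: [0.5314, 0.2324, 0.0794]
orientation: [-0.0, 0.986, -0.169, 0.0]
wrist_force: [0.9, 0.4, -0.5]
width: 0.0099
grip_force: 30.0
[-0.05653607 -0.39694281 -0.13102484] [ 2.92350494e-01  3.97954793e-01  1.70741719e+00 -4.85390178e-05
  1.03549062e+00  2.20223433e+00]
```

```bash
python3 -m inch '[{"rx":0,"ry":0,"rz":0,"x":0,"y":0,"z":0,"hand":0.06},{"rx":0,"ry":0,"rz":0,"x":0,"y":0,"z":0,"hand":0.06},{"rx":0,"ry":0,"rz":0,"x":0,"y":0,"z":0,"hand":0.06},{"rx":0,"ry":0,"rz":0,"x":0,"y":0,"z":0,"hand":0.06},{"rx":0,"ry":0,"rz":0,"x":0.02,"y":0,"z":-0.03,"hand":0.06},{"rx":0,"ry":0,"rz":0,"x":0.05,"y":0,"z":-0.10,"hand":0.06},{"rx":0,"ry":0,"rz":0,"x":0.05,"y":0,"z":-0.10,"hand":0.06},{"rx":0,"ry":0,"rz":0,"x":0.05,"y":0,"z":-0.10,"hand":0.06},{"rx":0,"ry":0,"rz":0,"x":0.05,"y":0,"z":-0.10,"hand":0.06}]'; python3 cap.py w4
python3 - <<'E'
from h import *
import pickle
c,p,d=pickle.load(open("pics/w4.pkl","rb")); u,v=proj(c,[.532,.2325,.05])[0].astype(int)
print(u,v); a=p[max(0,v-70):v+75,max(0,u-130):u+130,::-1]; cv2.imwrite("pics/crop4.png",cv2.resize(a,None,fx=3,fy=3,interpolation=cv2.INTER_CUBIC))
E
```

```text
time: 6.17
tcp_pos: [0.58, 0.2159, 0.1816]
orientation: [-0.001, 0.986, -0.168, 0.002]
wrist_force: [-0.1, 0.6, -0.2]
width: 0.0595
grip_force: 0.0
[[319. 252.]
 [256. 240.]
 [382. 243.]] [0.244 0.365 1.485 0.    1.292 2.152]
wing 410 [array([0.5321, 0.2317]), array([0.0092, 0.0397]), np.float64(70.7414)] 0.0848
plate tops/bar 141 [array([0.5637, 0.3189]), array([0.0304, 0.0056]), np.float64(69.83)] 0.0528
plate tops/bar 69 [array([0.5185, 0.1947]), array([0.0157, 0.0044]), np.float64(72.9)] 0.0525
plate tops/bar 157 [array([0.5004, 0.1457]), array([0.0311, 0.0053]), np.float64(70.0927)] 0.0524
rack 3769 [array([0.5529, 0.2893]), array([0.1102, 0.0695]), np.float64(70.0815)] 0.0177
rack 3674 [array([0.511 , 0.1746]), array([0.1095, 0.0703]), np.float64(70.3158)] 0.0178
rack 111 [array([0.5468, 0.3377]), array([0.021 , 0.0239]), np.float64(67.9623)] 0.0139
rack 110 [array([0.4754, 0.1426]), array([0.02  , 0.0255]), np.float64(82.7801)] 0.0142
319 239
```

View pics/crop4.png

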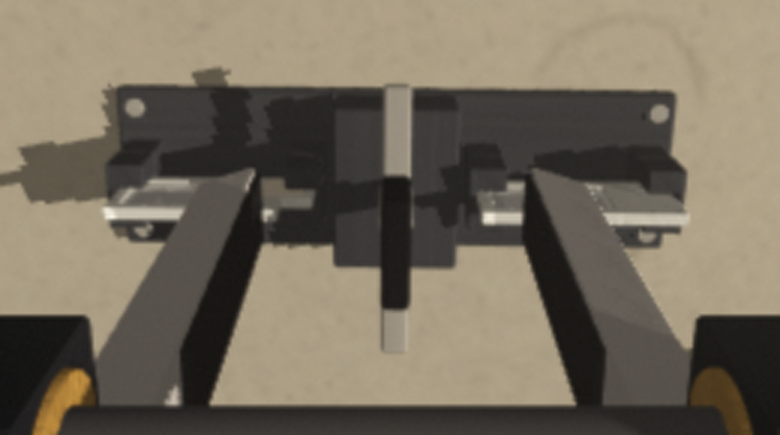

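The latch now stands across the rack (wing at crop x≈397). The left-hand plate (+y bay) has its inner top corner stepped down at crop (270–315,195), while the right plate's top runs full to (480,215). So the notched plate is in the +y bay with its frosted end inward.

```bash
python3 -m inch '[{"rx":0,"ry":0,"rz":-89,"x":-0.05,"y":-0.07,"z":0.03,"hand":0.045},{"rx":0,"ry":0,"rz":-89,"x":-0.05,"y":-0.07,"z":0.03,"hand":0.045},{"rx":0,"ry":0,"rz":-89,"x":-0.05,"y":-0.07,"z":0.03,"hand":0.045},{"rx":0,"ry":0,"rz":-89,"x":-0.05,"y":-0.07,"z":0.03,"hand":0.045},{"rx":0,"ry":0,"rz":-89,"x":-0.05,"y":-0.07,"z":0.03,"hand":0.045},{"rx":0,"ry":0,"rz":-89,"x":-0.05,"y":-0.07,"z":0.03,"hand":0.045},{"rx":0,"ry":0,"rz":-89,"x":-0.05,"y":-0.07,"z":0.03,"hand":0.045},{"rx":0,"ry":0,"rz":-89,"x":-0.05,"y":-0.07,"z":0.03,"hand":0.045},{"rx":0,"ry":0,"rz":-89,"x":-0.05,"y":-0.07,"z":0.03,"hand":0.045},{"rx":0,"ry":0,"rz":-89,"x":-0.05,"y":-0.07,"z":0.03,"hand":0.045},{"rx":0,"ry":0,"rz":-89,"x":-0.05,"y":-0.07,"z":0.03,"hand":0.045},{"rx":0,"ry":0,"rz":-89,"x":-0.05,"y":-0.07,"z":0.03,"hand":0.045}]'
python3 -m inch '[{"rx":0,"ry":0,"rz":-3,"x":0,"y":0,"z":0,"hand":0.045},{"rx":0,"ry":0,"rz":-3,"x":0,"y":0,"z":0,"hand":0.045},{"rx":0,"ry":0,"rz":-3,"x":0,"y":0,"z":0,"hand":0.045}]'; python3 cap.py w5
```

```text
time: 7.22
tcp_pos: [0.5519, 0.2981, 0.1471]
orientation: [-0.001, 0.834, 0.552, -0.002]
wrist_force: [0.1, -0.6, -0.3]
width: 0.0449
grip_force: 0.0
time: 7.47
tcp_pos: [0.5526, 0.2982, 0.1477]
orientation: [-0.0, 0.821, 0.57, -0.002]
wrist_force: [0.2, 0.6, 0.4]
width: 0.0452
grip_force: 0.0
[[320. 281.]
 [320. 202.]
 [320. 325.]] [ 0.384  0.405  1.503 -0.     1.237  0.741]
wing 799 [array([0.5318, 0.2331]), array([0.0106, 0.0399]), np.float64(70.3207)] 0.082
plate tops/bar 361 [array([0.5573, 0.304 ]), array([0.0639, 0.0047]), np.float64(69.8827)] 0.0531
plate tops/bar 171 [array([0.5295, 0.2374]), array([0.0051, 0.0737]), np.float64(71.6861)] 0.0569
plate tops/bar 88 [array([0.4999, 0.1453]), array([0.0288, 0.0034]), np.float64(69.7298)] 0.0532
rack 6947 [array([0.5493, 0.2812]), array([0.1283, 0.0699]), np.float64(70.094)] 0.0163
rack 725 [array([0.5137, 0.1826]), array([0.0424, 0.0696]), np.float64(69.5192)] 0.0097
rack 125 [array([0.4888, 0.1368]), array([0.0164, 0.0094]), np.float64(69.6952)] 0.0356
rack 122 [array([0.5034, 0.1315]), array([0.0162, 0.0092]), np.float64(65.4443)] 0.0356
```

```bash
python3 -m inch '[{"rx":0,"ry":0,"rz":-0.4,"x":0.001,"y":0.002,"z":0.03,"hand":0.045},{"rx":0,"ry":0,"rz":-0.4,"x":0.001,"y":0.002,"z":0.06,"hand":0.045},{"rx":0,"ry":0,"rz":-0.4,"x":0.001,"y":0.002,"z":0.085,"hand":0.045},{"rx":0,"ry":0,"rz":-0.4,"x":0.001,"y":0.002,"z":0.102,"hand":0.045},{"rx":0,"ry":0,"rz":-0.4,"x":0.001,"y":0.002,"z":0.102,"hand":0.045},{"rx":0,"ry":0,"rz":-0.4,"x":0.001,"y":0.002,"z":0.102,"hand":0.045},{"rx":0,"ry":0,"rz":-0.4,"x":0.001,"y":0.002,"z":0.102,"hand":0.045}]'
```

```text
time: 8.1
tcp_pos: [0.5571, 0.299, 0.0483]
orientation: [0.0, 0.819, 0.574, 0.001]
wrist_force: [0.1, 0.3, -0.0]
width: 0.045
grip_force: 0.0
```

```bash
python3 -m inch '[{"rx":0,"ry":0,"rz":0,"x":-0.001,"y":-0.0015,"z":0.003,"hand":0.045},{"rx":0,"ry":0,"rz":0,"x":-0.001,"y":-0.0015,"z":0.003,"hand":0.02},{"rx":0,"ry":0,"rz":0,"x":-0.001,"y":-0.0015,"z":0.003,"hand":0.0},{"rx":0,"ry":0,"rz":0,"x":-0.001,"y":-0.0015,"z":0.003,"hand":0.0},{"rx":0,"ry":0,"rz":0,"x":-0.001,"y":-0.0015,"z":0.003,"hand":0.0},{"rx":0,"ry":0,"rz":0,"x":-0.001,"y":-0.0015,"z":0.003,"hand":0.0},{"rx":0,"ry":0,"rz":0,"x":-0.001,"y":-0.0015,"z":0.003,"hand":0.0},{"rx":0,"ry":0,"rz":0,"x":-0.001,"y":-0.0015,"z":0.003,"hand":0.0},{"rx":0,"ry":0,"rz":0,"x":-0.001,"y":-0.0015,"z":0.003,"hand":0.0}]'
```

```text
time: 8.85
tcp_pos: [0.5549, 0.2982, 0.0445]
orientation: [0.0, 0.819, 0.574, 0.0]
wrist_force: [0.3, -0.5, -0.1]
width: 0.0047
grip_force: 30.0
```

```bash
python3 -m inch '[{"rx":0,"ry":0,"rz":0,"x":0,"y":0,"z":-0.015,"hand":0.0},{"rx":0,"ry":0,"rz":0,"x":0,"y":0,"z":-0.035,"hand":0.0},{"rx":0,"ry":0,"rz":0,"x":0,"y":0,"z":-0.065,"hand":0.0},{"rx":0,"ry":0,"rz":0,"x":0,"y":0,"z":-0.10,"hand":0.0},{"rx":0,"ry":0,"rz":0,"x":0,"y":0,"z":-0.14,"hand":0.0},{"rx":0,"ry":0,"rz":0,"x":0,"y":0,"z":-0.15,"hand":0.0},{"rx":0,"ry":0,"rz":0,"x":0,"y":0,"z":-0.15,"hand":0.0},{"rx":0,"ry":0,"rz":0,"x":0,"y":0,"z":-0.15,"hand":0.0}]'
cat > goal.py <<'E'
from bench import r
from h import *
import sys
LAB=np.array([-.026,.0025,.012])
def cur():
    s=r.get_state(); w,x,y,z=s["orientation"]; return np.array(s["tcp_pos"]),R.from_quat([x,y,z,w])
def target(yaw,read,back=0,lab=LAB):
    a=np.radians(yaw); h=np.array([np.cos(a),np.sin(a),0]); up=np.array([0,0,1.])
    y=(h+up)/2**.5; z=(h-up)/2**.5; x=np.cross(y,z); M=np.c_[x,y,z]
    return np.array(read)-M@lab-back*h, R.from_matrix(M)
def delta(T):
    p,q=cur(); return q.inv().apply(T[0]-p).round(4),np.degrees((q.inv()*T[1]).as_rotvec()).round(2)
E
python3 - <<'E'
from goal import *
T=target(-10,[.558,-.152,.160],.07); print(cur()[0],T[0],T[1].as_matrix().round(2).tolist(),delta(T))
s=r.get_state(); print(s["width"],s["joint_positions"])
E
```

```text
time: 9.52
tcp_pos: [0.5543, 0.2981, 0.1939]
orientation: [0.0, 0.819, 0.574, -0.0]
wrist_force: [-0.6, -0.6, -1.1]
width: 0.0044
grip_force: 30.0
[0.55434126 0.29809057 0.1939245 ] [ 0.48348103 -0.1124592   0.16671751] [[0.17, 0.7, 0.7], [0.98, -0.12, -0.12], [0.0, 0.71, -0.71]] (array([-0.41  ,  0.0737,  0.0273]), array([-44.9 ,   3.94,  -9.46]))
0.00441691798082935 [ 3.82949793e-01  3.74824232e-01  1.43282293e+00 -9.79394486e-05
  1.33431623e+00  7.31770439e-01]
```

```bash
python3 -m inch '[{"rx":-44.9,"ry":3.9,"rz":-9.5,"x":-0.41,"y":0.074,"z":0.027,"hand":0.0},{"rx":-44.9,"ry":3.9,"rz":-9.5,"x":-0.41,"y":0.074,"z":0.027,"hand":0.0},{"rx":-44.9,"ry":3.9,"rz":-9.5,"x":-0.41,"y":0.074,"z":0.027,"hand":0.0},{"rx":-44.9,"ry":3.9,"rz":-9.5,"x":-0.41,"y":0.074,"z":0.027,"hand":0.0},{"rx":-44.9,"ry":3.9,"rz":-9.5,"x":-0.41,"y":0.074,"z":0.027,"hand":0.0},{"rx":-44.9,"ry":3.9,"rz":-9.5,"x":-0.41,"y":0.074,"z":0.027,"hand":0.0},{"rx":-44.9,"ry":3.9,"rz":-9.5,"x":-0.41,"y":0.074,"z":0.027,"hand":0.0},{"rx":-44.9,"ry":3.9,"rz":-9.5,"x":-0.41,"y":0.074,"z":0.027,"hand":0.0},{"rx":-44.9,"ry":3.9,"rz":-9.5,"x":-0.41,"y":0.074,"z":0.027,"hand":0.0},{"rx":-44.9,"ry":3.9,"rz":-9.5,"x":-0.41,"y":0.074,"z":0.027,"hand":0.0},{"rx":-44.9,"ry":3.9,"rz":-9.5,"x":-0.41,"y":0.074,"z":0.027,"hand":0.0},{"rx":-44.9,"ry":3.9,"rz":-9.5,"x":-0.41,"y":0.074,"z":0.027,"hand":0.0}]'
python3 -m inch '[{"rx":0,"ry":0,"rz":0,"x":0,"y":0,"z":0,"hand":0.0},{"rx":0,"ry":0,"rz":0,"x":0,"y":0,"z":0,"hand":0.0},{"rx":0,"ry":0,"rz":0,"x":0,"y":0,"z":0,"hand":0.0}]'
python3 - <<'E'
from goal import *
import pickle
c=r.camera_params("wrist"); p,d=r.capture("wrist"); pickle.dump((c,p,d,cur()[0],cur()[1].as_matrix()),open("pics/w6.pkl","wb")); cv2.imwrite("pics/w6.png",p[:,:,::-1])
print(r.get_state()["joint_positions"].round(3),delta(target(-10,[.558,-.152,.160],.07)))
E
```

```text
time: 10.52
tcp_pos: [0.4956, -0.0018, 0.1665]
orientation: [0.267, 0.715, 0.603, 0.232]
wrist_force: [-0.4, -0.1, -0.4]
width: 0.0048
grip_force: 30.0
time: 10.77
tcp_pos: [0.4974, -0.0014, 0.1685]
orientation: [0.269, 0.714, 0.602, 0.233]
wrist_force: [0.3, -0.7, -1.3]
width: 0.0049
grip_force: 30.0
[-0.13  -0.055  2.333 -0.116  0.136  0.148] (array([-0.1121,  0.0024,  0.0036]), array([-3.26, -0.78, -0.  ]))
```

View pics/w6.png

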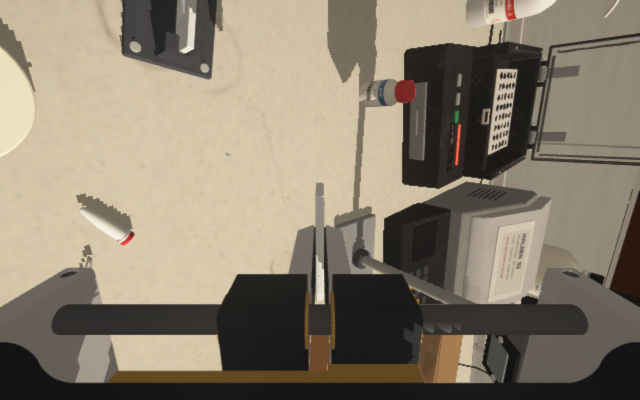

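The view shows the plate edge-on in the jaws at (320,240), clear of everything. The reader foot and rod are at (360,255). The arm stopped short with q5 close to its lower limit, so I'll check whether the final pose can be reached.

```bash
cat > ik.py <<'E'
from goal import *
from scipy.optimize import least_squares
D=np.array([[-1.331,.276,1.5055,1.361,.203,-.5375,.2237],[.236,.343,1.373,1.428,.5868,.2143,.2378],[.384,.405,1.503,1.237,.5526,.2982,.1477],[.2923,.398,1.7074,1.0355,.5314,.2324,.0794],[.383,.3748,1.4328,1.3343,.5543,.2981,.1939],[-.130,-.055,2.333,.136,.4974,-.0014,.1685],[.244,.365,1.485,1.292,.58,.2159,.1816]])
def f(p):
    l1,l2,L,h,off,a0=p; q1,a,b,c,x,y,z=D.T; s=a+b+c
    rr=np.sqrt(x*x+y*y-off**2)
    return np.r_[a0+l1*np.sin(a)+l2*np.sin(a+b)+L*np.sin(s)-rr,h+l1*np.cos(a)+l2*np.cos(a+b)+L*np.cos(s)-z,np.arctan2(y,x)-np.arctan2(off,rr)-q1]
P=least_squares(f,[.43,.4,.3,.15,.07,0]).x
if __name__=="__main__":
    print(P.round(3),np.abs(f(P)).max())
    l1,l2,L,h,off,a0=P
    for tilt in(45,42,40):
      for r_ in(.5,.53,.56,.59):
        s=np.pi-np.radians(tilt)
        def g(q): return [a0+l1*np.sin(q[0])+l2*np.sin(q[0]+q[1])+L*np.sin(s)-r_,h+l1*np.cos(q[0])+l2*np.cos(q[0]+q[1])+L*np.cos(s)-.167]
        o=least_squares(g,[0,2.2]); print(tilt,r_,o.x.round(3),"q5",(s-o.x.sum()).round(3),o.cost<1e-8)
E
python3 ik.py; python3 -c "
from goal import *
print(target(-10,[.558,-.152,.160])[0])"
```

```text
[ 0.652  0.4    0.348  0.031  0.068 -0.005] 0.016518518759651823
45 0.5 [-0.059  2.365] q5 0.05 True
45 0.53 [-0.011  2.321] q5 0.047 True
45 0.56 [0.034 2.274] q5 0.048 True
45 0.59 [0.078 2.225] q5 0.053 True
42 0.5 [-0.055  2.32 ] q5 0.144 True
42 0.53 [-0.008  2.276] q5 0.14 True
42 0.56 [0.038 2.229] q5 0.142 True
42 0.59 [0.082 2.179] q5 0.147 True
40 0.5 [-0.051  2.29 ] q5 0.204 True
40 0.53 [-0.004  2.246] q5 0.201 True
40 0.56 [0.042 2.199] q5 0.203 True
40 0.59 [0.086 2.149] q5 0.209 True
[ 0.55241757 -0.12461458  0.16671751]
```

```bash
cat >> goal.py <<'E'
def tilted(yaw,tilt,p):
    M=target(yaw,[0,0,0])[1]; return np.array(p),M*R.from_rotvec([np.radians(45-tilt),0,0])
E
python3 - <<'E'
from goal import *
p=target(-10,[.558,-.152,.160],.03)[0]; print(p)
T=tilted(-10,35,p); print(T[1].as_matrix()[:,2],delta(T))
E
```

```text
[ 0.52287334 -0.11940513  0.16671751]
[ 0.56486252 -0.0996005  -0.81915204] (array([-0.1125,  0.0322,  0.0303]), array([ 6.74, -0.78,  0.06]))
```

```bash
python3 -m inch '[{"rx":6.7,"ry":-0.8,"rz":0,"x":0,"y":0,"z":0,"hand":0.0},{"rx":6.7,"ry":-0.8,"rz":0,"x":-0.03,"y":0.009,"z":0.008,"hand":0.0},{"rx":6.7,"ry":-0.8,"rz":0,"x":-0.06,"y":0.018,"z":0.016,"hand":0.0},{"rx":6.7,"ry":-0.8,"rz":0,"x":-0.09,"y":0.026,"z":0.024,"hand":0.0},{"rx":6.7,"ry":-0.8,"rz":0,"x":-0.1125,"y":0.032,"z":0.03,"hand":0.0},{"rx":6.7,"ry":-0.8,"rz":0,"x":-0.1125,"y":0.032,"z":0.03,"hand":0.0},{"rx":6.7,"ry":-0.8,"rz":0,"x":-0.1125,"y":0.032,"z":0.03,"hand":0.0},{"rx":6.7,"ry":-0.8,"rz":0,"x":-0.1125,"y":0.032,"z":0.03,"hand":0.0}]'
python3 - <<'E'
from goal import *
import pickle
p=target(-10,[.558,-.152,.160],.03)[0]
print(delta(tilted(-10,35,p)),r.get_state()["joint_positions"].round(3))
c=r.camera_params("wrist"); im,d=r.capture("wrist"); pickle.dump((c,im,d,cur()[0],cur()[1].as_matrix()),open("pics/w7.pkl","wb")); cv2.imwrite("pics/w7.png",im[:,:,::-1])
E
```

```text
time: 11.48
tcp_pos: [0.5226, -0.12, 0.1671]
orientation: [0.231, 0.731, 0.612, 0.193]
wrist_force: [0.5, 0.4, -1.5]
width: 0.0047
grip_force: 30.0
(array([ 0.0007, -0.0001,  0.0004]), array([ 0.04,  0.05, -0.06])) [-0.475  0.015  2.18   0.457  0.393 -0.673]
```

View pics/w7.png

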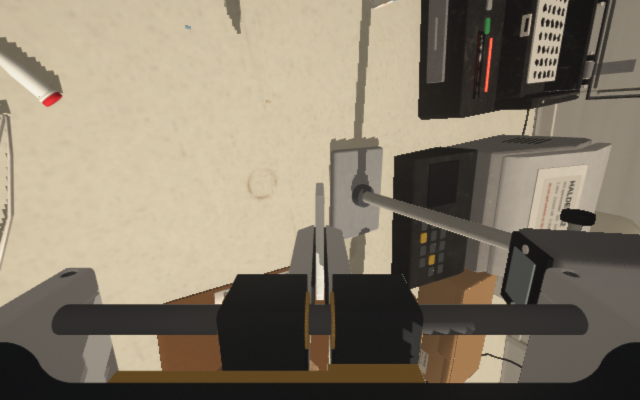

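The reader's foot shows as a rectangle from (331,148) to (382,236), with the rod base at (362,195). The dark window face is at about (520,270), and the plate is held edge-on at (320,200–300).

Run:
```python
from h import *
import pickle
c,p,d,tp,Rt=pickle.load(open("pics/w7.pkl","rb")); W=cloud(c,d)
b=np.zeros(d.shape,bool); b[135:245,322:395]=1
m=b&(W[...,2]>.006)&(W[...,2]<.03)&(d>0)
print("footz",np.median(W[m][:,2]),cv2.minAreaRect(W[m][:,:2].astype(np.float32)))
k,l,st,_=cv2.connectedComponentsWithStats(m.astype(np.uint8)); i=1+np.argmax(st[1:,4]); q=W[l==i]; print(st[i],cv2.minAreaRect(q[:,:2].astype(np.float32)))
b=np.zeros(d.shape,bool); b[220:315,495:580]=1
m=b&(d>0)&(W[...,2]>.18)&(W[...,2]<.33)&(abs(W[...,0]-.66)<.08)&(abs(W[...,1]+.165)<.06)
q=W[m]; C=p[m]; print("head",len(q),q.min(0),q.max(0))
ax=np.array([.696,-.123,.707])
h=q@ax; print(np.quantile(h,[0,.02,.1,.3,.5,.9]),"read-plane",np.dot([.6345,-.1657,.2375],ax))
w=q[h<np.quantile(h,.02)+.012]
for _ in range(4):
    u,s,vt=np.linalg.svd(w-w.mean(0)); n=vt[2]*np.sign(vt[2][2]); w=q[abs(q@n-w.mean(0)@n)<.004]
yv=np.cross([0,0,1],n); yv/=np.linalg.norm(yv); z2=np.cross(n,yv)
print(len(w),"normal",n.round(3),"yaw",np.degrees(np.arctan2(n[1],n[0])),"mean",w.mean(0).round(4))
rc=cv2.minAreaRect(np.c_[w@yv,w@z2].astype(np.float32)); print(rc, "centre",(yv*rc[0][0]+z2*rc[0][1]+n*(w.mean(0)@n)).round(4))
```

```text
footz 0.011164961775378263 ((0.7075207233428955, -0.19785076379776), (0.16798512637615204, 0.12739577889442444), 81.10313415527344)
[ 332  147   51   93 3895] ((0.6921446919441223, -0.17630639672279358), (0.12893028557300568, 0.09048659354448318), 80.16600799560547)
head 4542 [ 0.61751233 -0.1954453   0.19052267] [ 0.69802135 -0.13522819  0.26479131]
[0.62630712 0.62695332 0.62734659 0.62813143 0.62892934 0.64967567] read-plane 0.6299056
2795 normal [ 0.685 -0.18   0.706] yaw -14.720635407073448 mean [ 0.6332 -0.1573  0.2384]
((0.0012715477496385574, -0.2930389940738678), (0.056306928396224976, 0.04847320169210434), 2.781330108642578) centre [ 0.6324 -0.1648  0.2372]
```

Run:
```python
from h import *
import pickle
from bench import r
c,p,d,tp,Rt=pickle.load(open("pics/w7.pkl","rb"))
def foot(c,p,d,box,tag,z0=.012):
    W=cloud(c,d); b=np.zeros(d.shape,bool); b[box[0]:box[1],box[2]:box[3]]=1
    m=(b&(d>0)&(W[...,2]>.005)&(W[...,2]<.022)).astype(np.uint8)
    m=cv2.morphologyEx(m,cv2.MORPH_OPEN,np.ones((5,5))); cs,_=cv2.findContours(m,cv2.RETR_EXTERNAL,cv2.CHAIN_APPROX_NONE); k=max(cs,key=cv2.contourArea)[:,0]
    Q=onplane(c,k,z0)[:,:2].astype(np.float32); rc=cv2.minAreaRect(Q); print(tag,len(k),rc)
    box=cv2.boxPoints(rc)
    for i in range(4):
        a,e=box[i],box[(i+1)%4]; t=(e-a)/np.linalg.norm(e-a); n=np.array([-t[1],t[0]]); s=(Q-a)@t; L=np.linalg.norm(e-a)
        g=Q[(abs((Q-a)@n)<.006)&(s>.012)&(s<L-.012)]
        if len(g)>8:
            v=cv2.fitLine(g,cv2.DIST_HUBER,0,.01,.01).ravel(); print("  edge",len(g),round(float(np.degrees(np.arctan2(v[1],v[0])))%90-90,2),"L",round(float(L),4))
foot(c,p,d,(135,245,322,395),"wrist")
z=np.load("pics/side0.npz"); foot(r.camera_params("side"),z["p"],z["d"],(190,232,275,340),"side")
z=np.load("pics/scene0.npz"); foot(r.camera_params("scene"),z["p"],z["d"],(235,295,380,445),"scene")
# window dark face outline in wrist view
W=cloud(c,d); n=np.array([.69,-.14,.706]); n/=np.linalg.norm(n)
b=np.zeros(d.shape,bool); b[220:315,495:580]=1
m=(b&(d>0)&(abs(W@n-np.dot([.6332,-.1573,.2384],n))<.006)&(W[...,2]<.27)).astype(np.uint8)
cs,_=cv2.findContours(m,cv2.RETR_EXTERNAL,cv2.CHAIN_APPROX_NONE); k=max(cs,key=cv2.contourArea); ap=cv2.approxPolyDP(k,4,True)[:,0]; print("face px",ap.tolist(),W[ap[:,1],ap[:,0]].round(4).tolist())
```

```text
wrist 315 ((0.6894581913948059, -0.17472532391548157), (0.12848150730133057, 0.09163302928209305), 80.10379791259766)
  edge 31 -10.74 L 0.0916
  edge 63 -9.65 L 0.1285
  edge 37 -9.72 L 0.0916
  edge 70 -10.61 L 0.1285
side 93 ((0.6884947419166565, -0.16563954949378967), (0.13479407131671906, 0.09145087003707886), 80.9520263671875)
  edge 11 -5.24 L 0.0915
  edge 13 -10.83 L 0.1348
  edge 17 -11.76 L 0.0915
  edge 18 -8.58 L 0.1348
scene 148 ((0.6875869631767273, -0.17927905917167664), (0.13552060723304749, 0.09202966094017029), 81.07554626464844)
  edge 21 -10.09 L 0.092
  edge 19 -8.92 L 0.1355
  edge 19 -11.69 L 0.092
  edge 24 -9.18 L 0.1355
face px [[519, 229], [512, 232], [500, 294], [507, 303], [536, 303], [545, 270], [561, 267], [563, 260]] [[0.6577, -0.143, 0.2237], [0.6525, -0.1441, 0.2214], [0.644, -0.1954, 0.2214], [0.6351, -0.193, 0.23], [0.6181, -0.1679, 0.2514], [0.6212, -0.1447, 0.2521], [0.6249, -0.1416, 0.2581], [0.6254, -0.137, 0.2582]]
```

Run:
```python
from goal import *
T=target(-10.2,[.5574,-.1513,.160]); print(T[0],delta(T))
```

```text
[ 0.5519132  -0.12389526  0.16671751] (array([0.0003, 0.0245, 0.0175]), array([-9.99, -0.13,  0.16]))
```

```bash
python3 -m inch '[{"rx":-1,"ry":0,"rz":0,"x":0,"y":0.012,"z":0.009,"hand":0.0},{"rx":-3,"ry":-0.1,"rz":0.1,"x":0,"y":0.0245,"z":0.0175,"hand":0.0},{"rx":-5,"ry":-0.1,"rz":0.1,"x":0,"y":0.0245,"z":0.0175,"hand":0.0},{"rx":-7,"ry":-0.1,"rz":0.1,"x":0,"y":0.0245,"z":0.0175,"hand":0.0},{"rx":-8.5,"ry":-0.1,"rz":0.1,"x":0,"y":0.0245,"z":0.0175,"hand":0.0},{"rx":-10,"ry":-0.1,"rz":0.1,"x":0,"y":0.0245,"z":0.0175,"hand":0.0},{"rx":-10,"ry":-0.1,"rz":0.1,"x":0,"y":0.0245,"z":0.0175,"hand":0.0},{"rx":-10,"ry":-0.1,"rz":0.1,"x":0,"y":0.0245,"z":0.0175,"hand":0.0},{"rx":-10,"ry":-0.1,"rz":0.1,"x":0,"y":0.0245,"z":0.0175,"hand":0.0},{"rx":-10,"ry":-0.1,"rz":0.1,"x":0,"y":0.0245,"z":0.0175,"hand":0.0}]'
python3 - <<'E'
from goal import *
print(delta(target(-10.2,[.5574,-.1513,.160])),r.get_state()["joint_positions"].round(3))
L=np.array([.5574,-.1513,.16]); A=[]
for n in("side","scene"):
    p,d=r.capture(n); c=r.camera_params(n); u,v=proj(c,L)[0].astype(int); print(n,u,v)
    a=p[max(0,v-50):v+50,max(0,u-65):u+65,::-1]; A.append(cv2.resize(cv2.copyMakeBorder(a,0,100-a.shape[0],0,130-a.shape[1],0),None,fx=3,fy=3,interpolation=cv2.INTER_CUBIC))
cv2.imwrite("pics/fin.png",np.hstack(A))
E
```

```text
time: 12.37
tcp_pos: [0.5527, -0.1238, 0.1678]
orientation: [0.294, 0.707, 0.594, 0.246]
wrist_force: [-0.4, -0.2, -1.2]
width: 0.0048
grip_force: 30.0
(array([-0.0002, -0.0013,  0.0002]), array([ 0.13, -0.09,  0.16])) [-0.49   0.055  2.283  1.391  0.224 -1.613]
side 348 172
scene 367 228
```

View pics/fin.png

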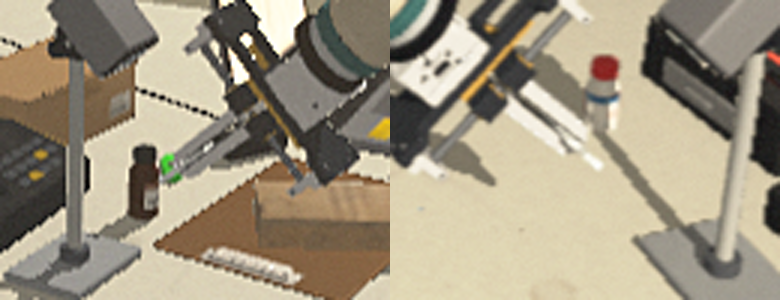

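The side crop shows the fingers closed on the plate in front of the reader, touching nothing. In the scene crop the white label end sits at about (590,157), near the expected crop centre (585,150). I'll check the plate in the hand by depth.

Run:
```python
from goal import *
for n in("side","scene"):
    t,q=cur(); p,d=r.capture(n); W=cloud(r.camera_params(n),d); Q=q.inv().apply((W-t).reshape(-1,3)); C=p.reshape(-1,3)
    for lo,hi,tag in((-.055,-.012,"label end"),(.012,.055,"plain end")):
        m=(d.ravel()>0)&(abs(Q[:,1])<.012)&(Q[:,0]>lo)&(Q[:,0]<hi)&(Q[:,2]>-.02)&(Q[:,2]<.035)
        if m.sum()<5: print(n,tag,m.sum()); continue
        g=Q[m]; print(n,tag,m.sum(),"min",g.min(0).round(3),"max",g.max(0).round(3),"mean",g.mean(0).round(4))
        w=m&(C.min(1)>170)
        if w.sum()>3: print("   white",w.sum(),Q[w].mean(0).round(4),np.unravel_index(np.flatnonzero(w)[0],d.shape))
print(delta(target(-10.2,[.5574,-.1513,.160])),r.get_state()["width"])
```

```text
side label end 3
side plain end 42 min [ 0.012 -0.007 -0.014] max [0.043 0.011 0.024] mean [ 0.0276 -0.0004  0.002 ]
scene label end 53 min [-0.038 -0.002 -0.015] max [-0.012  0.003  0.022] mean [-0.0278  0.0007  0.0023]
   white 51 [-0.0279  0.0008  0.0027] (np.int64(221), np.int64(358))
scene plain end 2
(array([ 0.0007, -0.0016,  0.0001]), array([ 0.17, -0.03,  0.1 ])) 0.004988455271482397
```

```bash
python3 -m inch '[{"rx":0,"ry":0,"rz":0,"x":0,"y":-0.001,"z":0,"hand":0.0},{"rx":0,"ry":0,"rz":0,"x":0,"y":-0.001,"z":0,"hand":0.0},{"rx":0,"ry":0,"rz":0,"x":0,"y":-0.001,"z":0,"hand":0.0},{"rx":0,"ry":0,"rz":0,"x":0,"y":-0.001,"z":0,"hand":0.0},{"rx":0,"ry":0,"rz":0,"x":0,"y":-0.001,"z":0,"hand":0.0},{"rx":0,"ry":0,"rz":0,"x":0,"y":-0.001,"z":0,"hand":0.0}]'
python3 - <<'E'
from goal import *
t,q=cur(); p,d=r.capture("scene"); W=cloud(r.camera_params("scene"),d); Q=q.inv().apply((W-t).reshape(-1,3))
m=(d.ravel()>0)&(abs(Q[:,1])<.012)&(Q[:,2]>-.02)&(Q[:,2]<.035)
for a in range(-42,-8,4):
    g=Q[m&(abs(Q[:,0]*1e3-a)<2)]
    if len(g): print(a,len(g),"z",g[:,2].min().round(4),g[:,2].max().round(4))
print(delta(target(-10.2,[.5574,-.1513,.160])),abs(r.get_state()["joint_vel"]).max(),r.get_state()["width"])
E
```

```text
time: 13.07
tcp_pos: [0.5519, -0.1249, 0.1669]
orientation: [0.295, 0.708, 0.593, 0.246]
wrist_force: [-0.1, -0.2, -0.4]
width: 0.0046
grip_force: 30.0
-38 8 z 0.0002 0.0179
-34 9 z 0.0009 0.0196
-30 7 z 0.0006 0.0158
-26 12 z -0.0131 0.0172
-22 6 z -0.0112 0.012
-18 4 z -0.0119 0.0107
-14 5 z -0.011 0.0103
-10 57 z -0.0174 0.0131
(array([ 0.001 , -0.0003,  0.    ]), array([ 0.14, -0.01,  0.05])) 0.002684966298787151 0.004851776216637723
```

```bash
python3 -c "
from bench import r
print(r.sign_off())"
```

```text
the job is handed in; nothing more can be done
None
```

I opened the latch, took out the notched plate, and handed the job in at about 13 s. By my measurements it is held still, label face up and level, with the label within about 2 mm of the 11 cm point in front of the window; the plain plate was left untouched in its bay. I never saw the label itself; its position and facing come from the notch, which depth readings confirmed in the hand.

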